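# Slip-test two coated plates and sort them

## Task

Test both coated plates, one after the other, on the tilted ramp: lay the plate flat on the upper half of the ramp with its long side along the slope, let go and see whether it slides down to the stop or stays put. Put a plate that slides flat in the green tray and a plate that sticks flat in the yellow tray, putting the first away before you test the second, and leave the other things on the bench alone.

Things in the scene. Friction and masses are not known exactly. Their poses are not given: they have to be found in the camera images.
- plate_1: aluminium plate 100 x 64 x 8 mm with a blue upright grip rib on top, 56 mm long (along the plate's x), 16 mm thick (along y), 8 to 44 mm above the underside; about 0.2 kg; the coating underneath (slippery or grippy) cannot be seen. Origin: centre of the underside, x along the 100 mm side, z up through the rib. Both plates look alike
- plate_2: aluminium plate 100 x 64 x 8 mm with a blue upright grip rib on top, 56 mm long (along the plate's x), 16 mm thick (along y), 8 to 44 mm above the underside; about 0.2 kg; the coating underneath (slippery or grippy) cannot be seen. Origin: centre of the underside, x along the 100 mm side, z up through the rib. Both plates look alike
- ramp_deck: grey sloping deck of the fixed ramp, 300 x 112 mm, at 26 degrees. Origin: centre of its upper face, 100 mm above the bench; x points down the slope, y across, z out of the face. Upper half: x -150 to 0 mm (red cross lines at -145 and -25). Side rails 8 mm above the face, 96 mm apart
- deck_foot (a point): centre of the upper face of the deck at its lower end, where a black rubber stop 14 mm high begins (deck x = 144 mm). A slippery plate slides down within a second and rests against the stop, its centre about 50 mm uphill of this point; a grippy plate does not move
- tray_green: green tray for plates that slide: shallow open square tray, 150 x 150 mm outside, 16 mm high, walls and floor 4 mm, fixed to the bench. Origin at the centre of its underside; the floor's upper face is 4 mm above it
- tray_yellow: yellow tray for plates that stick: shallow open square tray, 150 x 150 mm outside, 16 mm high, walls and floor 4 mm, fixed to the bench. Origin at the centre of its underside; the floor's upper face is 4 mm above it
- wash_bottle: white bottle with yellow cap, radius 33, 170 mm high; bystander, origin under its centre
- dish: shallow glass dish, radius 45, 16 mm high; bystander, origin under its centre
- screwdriver: red-handled screwdriver, 170 mm long along its x, about 30 mm thick; bystander
- jar: amber glass jar, radius 30, 75 mm high; bystander, origin under its centre
- tape_roll: roll of paper tape lying flat, radius 45, 24 mm high; bystander, origin under its centre
- phone: black phone 150 x 72 x 9 mm lying flat; bystander, origin under its centre
Mind the look-alikes: they are no part of the job. What is shaped like the plate_2 but red is not meant. What is shaped like the plate_1 but red is not meant.

How it is judged:
On the way, in this order (a step that is already met when the one before it is completed fails the run):
1. the first plate is tested: laid flat on the upper half of the ramp and let go, it slides off freely or stays at rest there (((x of plate_2 in the frame of ramp_deck between -0.13 and 0 m and z of plate_2 in the frame of ramp_deck between -0.004 and 0.004 m and angle between the z axis of plate_2 and the z axis of ramp_deck, either way round below 0.06 rad and contact force between the fingers and plate_2 below 0.05 N and linear speed of plate_2 below 0.01 m/s) or (x of plate_1 in the frame of ramp_deck between -0.13 and 0 m and z of plate_1 in the frame of ramp_deck between -0.004 and 0.004 m and angle between the z axis of plate_1 and the z axis of ramp_deck, either way round below 0.06 rad and contact force between the fingers and plate_1 below 0.05 N and linear speed of plate_1 above 0.06 m/s))), for 0.04 s.
2. the first plate lies released, flat in its tray: green if it slid, yellow if it stuck (((horizontal distance between plate_1 and tray_green below 0.05 m and z of plate_1 in the frame of tray_green below 0.009 m and angle between plate_1's own z axis and vertical below 0.08 rad and contact force between the fingers and plate_1 below 0.05 N and linear speed of plate_1 below 0.02 m/s) or (horizontal distance between plate_2 and tray_yellow below 0.05 m and z of plate_2 in the frame of tray_yellow below 0.009 m and angle between plate_2's own z axis and vertical below 0.08 rad and contact force between the fingers and plate_2 below 0.05 N and linear speed of plate_2 below 0.02 m/s))), for 0.2 s.
3. with the first plate in its tray, the second is tested the same way ((((horizontal distance between plate_2 and tray_yellow below 0.05 m and z of plate_2 in the frame of tray_yellow below 0.009 m and angle between plate_2's own z axis and vertical below 0.08 rad and contact force between the fingers and plate_2 below 0.05 N and linear speed of plate_2 below 0.02 m/s) and (x of plate_1 in the frame of ramp_deck between -0.13 and 0 m and z of plate_1 in the frame of ramp_deck between -0.004 and 0.004 m and angle between the z axis of plate_1 and the z axis of ramp_deck, either way round below 0.06 rad and contact force between the fingers and plate_1 below 0.05 N and linear speed of plate_1 above 0.06 m/s)) or ((horizontal distance between plate_1 and tray_green below 0.05 m and z of plate_1 in the frame of tray_green below 0.009 m and angle between plate_1's own z axis and vertical below 0.08 rad and contact force between the fingers and plate_1 below 0.05 N and linear speed of plate_1 below 0.02 m/s) and (x of plate_2 in the frame of ramp_deck between -0.13 and 0 m and z of plate_2 in the frame of ramp_deck between -0.004 and 0.004 m and angle between the z axis of plate_2 and the z axis of ramp_deck, either way round below 0.06 rad and contact force between the fingers and plate_2 below 0.05 N and linear speed of plate_2 below 0.01 m/s)))), for 0.04 s.
At the end, for the whole second after the job is handed in: the plate that slides lies flat in the green tray and the plate that sticks lies flat in the yellow tray, each on the tray's floor (within 5 mm, 0.08 rad) with its centre within 50 mm of the tray's centre, released and at rest (horizontal distance between plate_1 and tray_green below 0.05 m and z of plate_1 in the frame of tray_green below 0.009 m and angle between each of plate_1, plate_2's own z axis and vertical below 0.08 rad and contact force between the fingers and plate_1 below 0.05 N and linear speed of each of plate_1, plate_2 below 0.02 m/s and horizontal distance between plate_2 and tray_yellow below 0.05 m and z of plate_2 in the frame of tray_yellow below 0.009 m and contact force between the fingers and plate_2 below 0.05 N); the robot touches nothing.
It fails at once if a bystander (bottle, dish, screwdriver, jar, tape or phone) is moved more than 30 mm (distance of any of wash_bottle, dish, screwdriver, jar, tape_roll, phone from where it was at the start of the episode above 0.03 m).
It also fails if it takes over 72 s, if anything falls off the work surface, if the arm or the gripper's body presses on something with over 40 N, if the wrist force passes 120 N, or if a joint passes its speed limit or range.

## Robot

A 6-joint arm with a two-finger parallel gripper is mounted at the origin on the work surface. World frame = base frame: x ahead of the robot, y to its left, z up, the work surface at z = 0. Lengths are in m, angles in rad, forces in N, time in s.
With the tool pointing down it reaches from about 0.35 to 0.775 m from the base axis. Payload 7.3 kg.
Tool frame: the origin (TCP) lies midway between the tips of the shut fingers; the grasp point (between the pads) lies grasp_offset behind it (grasp_offset is the distance from the TCP to the grasp point, in m); z points along the fingers, y is the line along which they close (so a half turn about z gives the same grasp; the last joint's range is limited). The gripper opens to 92 mm and grips with 3 to 60 N. Pads are 19 mm wide; open, the fingers measure 130 mm over their backs; the gripper's body (75 mm by 190 mm) begins 47 mm behind the grasp point.
Start: joints at [-1.398, 0.342, 1.524, -0, 1.275, -0.146], TCP at [0.165, -0.499, 0.227] pointing down, gripper open.
Joint ranges: [-2.53, 2.53], [-0.77, 2.02], [0.04, 2.7], [-1, 4.14], [0.28, 2.66], [-3.11, 3.11]. Speed limits (rad/s): [2.57, 2.57, 3.14, 3.14, 3.14, 3.14].

## Interface

Orientations are given as [roll, pitch, yaw] about the fixed x, y, z axes, in that order (R = Rz(yaw) Ry(pitch) Rx(roll)).
In Python, from cell import * gives the robot as it stands.
- The arm moves only by the tool step_arm, never from a script. Its argument "plan" is a list of rows, each a list of 5 numbers: the closure, from -1 (fully open) to 1 (shut), then the shift along the tool's x, y, z in m, then the turn about the tool's z in rad. In form: [[hand, x, y, z, twist], ...]. A call has 1 to 20 rows; each row is the pose to reach, as a shift and turn from the pose commanded when the call began, along the tool's axes at that moment; what a row does not reach only later rows make up. A row lasts 1/8 s, in which the tool goes at most 62.5 mm and 10.7 degrees, less where a joint would pass 70% of its speed; a pose out of reach is approached as far as the arm can. A call with a gripper value outside its range is refused whole. The fingers move at their own pace and stop on an object; "grip_force" is the grip in N (left out, the last holds). Time passes only in rows, so rows that repeat a pose let the fingers close. It gives the time, the measured TCP pose, the force, the opening and the grip force at its end, in the units of the state.
- observe(): the state, without advancing time (a new reading comes with each control period).
- read_camera(name): name is "scene" or "top" or "wrist"; returns a dict with "img" (480x640x3 uint8, red, green, blue), "range_z" (480x640 float32, m along the optical axis (not along the pixel's ray), 0 where there is no reading), "fx", "fy", "cx", "cy" (pixels), "k1" (the pictures are not rectified: a ray, as slopes to the right and down, at radius r is drawn at 1 + k1 r^2 times it, then the intrinsics apply), "R" (3x3) and "t" (3): a world point X has camera coordinates R X + t; the wrist camera has in their place "T_tool_cam" (4x4, takes a point from camera to tool coordinates, whose origin is the TCP and whose axes are the flange's). Camera axes: x right, y down, z forward; pixel columns grow to the right and rows downward; lengths in m; the calibration is good to about 2 mm. A picture is of the moment at which its call begins: read the wrist's pose just before it.
- hand_in(): hands the job in; it is judged then, once.
The state is a dict: "time": time; "qpos": joint angles; "qvel": joint speeds; "joint_efforts": joint torques, N m; "tool_pos": TCP position; "tool_rot": TCP orientation; "contact_force": force on the tool from outside, world axes, zero at the start; "torque": the same for the moment, N m; "opening": finger opening in m; "grip_force": force on a finger pad.
Only numpy, scipy, OpenCV 4.12 (cv2) and the standard library are available. Lean on these libraries where they do the work, as an engineer would, in place of code of your own. Each camera call takes 0.05 s, during which the arm holds its last target. There are 200 camera calls.

## Working session

There is one attempt and no reset: what is moved stays moved. The work goes in short steps, Python scripts to look and compute and a tool call to move; the robot and the scene stay as the last step left them, time stands still between calls to the robot, and variables do not carry over. Pictures are saved under pics/ and viewed, at most 10 in all, crops included, and the job is handed in when it is done.

Besides the shell and the picture viewer there is one more tool, called after "Call:" by a JSON object that holds its "method" and its "body". step_arm: Moves the arm, as the interface text tells. Its arguments: {"type":"object","properties":{"plan":{"type":"array","items":{"type":"array","items":{"type":"number"}}},"grip_force":{"type":"number"}},"required":["plan"]}

```bash
mkdir -p pics; python3 - <<'E'
from cell import *
import cv2,numpy as np
s=observe();print({k:np.round(v,3).tolist() if not np.isscalar(v) else v for k,v in s.items()})
try: print(grasp_offset)
except Exception as e: print(e)
for n in("top","scene"):
    c=read_camera(n);cv2.imwrite(f"pics/{n}0.png",c["img"][:,:,::-1]);np.savez(f"pics/{n}0.npz",**c)
    print(n,c["fx"],c["cx"],c["cy"],c["k1"],c["R"].round(3).tolist(),c["t"])
E
```

```text
{'time': 0.0, 'qpos': [-1.398, 0.343, 1.525, -0.0, 1.275, -0.146], 'qvel': [0.002, -0.0, 0.001, 0.0, -0.0, 0.0], 'joint_efforts': [-0.0, -43.124, -24.422, 0.072, 0.056, -0.0], 'tool_pos': [0.165, -0.498, 0.226], 'tool_rot': [-3.14, -0.0, 0.319], 'contact_force': [0.236, -0.293, 1.426], 'torque': [-0.03, 0.021, 0.001], 'grip_force': 0.0, 'opening': 0.0919891923725981}
0.0188
top 478.77060190576253 318.05605835950286 238.5341390762455 -0.0105517788984696 [[-0.004, -1.0, -0.001], [-0.988, 0.004, -0.155], [0.155, 0.0, -0.988]] [-7.07253593e-04  5.02026649e-01  1.42290042e+00]
scene 478.3644303784374 314.2702586100171 242.0802076273529 0.043550495206714 [[0.709, 0.705, 0.01], [0.528, -0.522, -0.67], [-0.466, 0.481, -0.743]] [-0.37298386 -0.19148763  1.52717325]
```

View pics/top0.png

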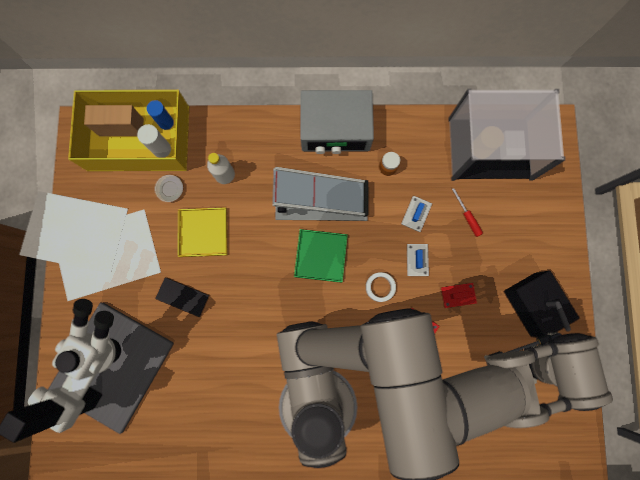

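View pics/scene0.png

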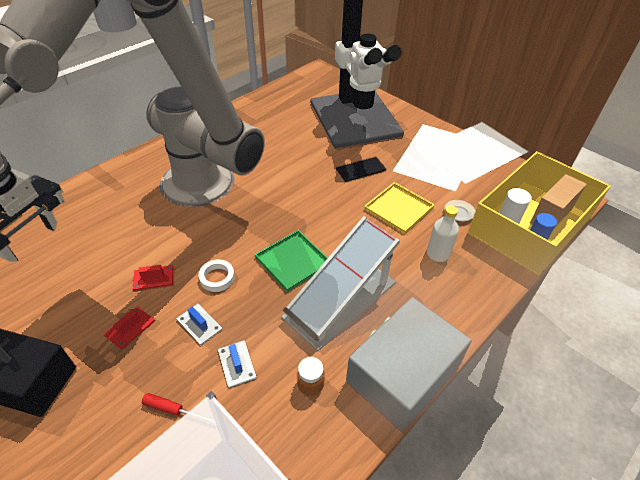

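The top view shows the blue-ribbed plates at about (417,213) and (418,260), and the red look-alikes at (459,295) and (430,328). The ramp spans (275–367, 170–215) with its high end on the left. The green tray is at (322,256) and the yellow one at (203,232). The scene view agrees: plates at (235,362) and (198,323). Next I'll measure them from both views.

```bash
cat > h.py <<'E'
import numpy as np,cv2
def cam_pts(c):
    v,u=np.mgrid[0:480,0:640]
    K=np.array([[c["fx"],0,c["cx"]],[0,c["fy"],c["cy"]],[0,0,1.]])
    p=cv2.undistortPoints(np.stack([u,v],-1).reshape(-1,1,2).astype(float),K,np.array([float(c["k1"]),0,0,0])).reshape(480,640,2)
    z=c["range_z"][...,None]; return np.concatenate([p*z,z],-1)
def world(c,R=None,t=None):
    P=cam_pts(c)
    return (P-np.asarray(c["t"]))@np.asarray(c["R"])   # R^T (P-t)
def masks(img):
    h=cv2.cvtColor(img,cv2.COLOR_RGB2HSV).astype(int);H,S,V=h[...,0],h[...,1],h[...,2]
    return dict(blue=(H>100)&(H<125)&(S>130)&(V>50),white=(S<60)&(V>110),grey=(S<70)&(V>60),
      green=(H>50)&(H<80)&(S>110),yellow=(H>22)&(H<34)&(S>130)&(V>80),red=((H<6)|(H>172))&(S>130))
def blobs(m,n=20):
    k,l,s,c=cv2.connectedComponentsWithStats(m.astype(np.uint8)); return [l==i for i in range(1,k) if s[i,4]>n]
def rect(xy):
    (c,d,a)=cv2.minAreaRect((xy*1000).astype(np.float32))
    if d[0]<d[1]: d=d[::-1];a+=90
    return np.round(c,1),np.round(d,1),round((a+90)%180-90,1)
E
python3 - <<'E'
from h import *
for n in("top","scene"):
    c=dict(np.load(f"pics/{n}0.npz"));W=world(c);M=masks(c["img"]);ok=c["range_z"]>0
    print("==",n)
    inb=ok&(W[...,0]>.25)&(W[...,0]<.9)&(abs(W[...,1])<.6)
    for col in("blue","green","yellow"):
        for b in blobs(M[col]&inb,15 if col=="blue" else 400):
            P=W[b]; print(col,len(P),rect(P[:,:2]),"z",np.percentile(P[:,2]*1000,[3,50,95]).round(1))
            if col=="blue":
                top=P[P[:,2]>.038]; 
                if len(top)>5:print("  top",top.mean(0).round(4),rect(top[:,:2]))
                ctr=P[:,:2].mean(0); near=ok&(np.linalg.norm(W[...,:2]-ctr,axis=-1)<.085)&(W[...,2]>.004)&(W[...,2]<.014)&M["white"]
                if near.sum()>20:print("  plate",rect(W[near][:,:2]),np.median(W[near][:,2]))
    # deck plane
    d=inb&M["grey"]&(W[...,2]>.05)&(W[...,2]<.15)&(abs(W[...,1])<.13)&(W[...,0]>.4)&(W[...,0]<.8)
    bs=blobs(d,300)
    for b in bs:
        b=cv2.erode(b.astype(np.uint8),np.ones((5,5)))>0
        P=W[b]
        if len(P)<50: continue
        m=P.mean(0);w,v=np.linalg.eigh(np.cov((P-m).T));nn=v[:,0]*np.sign(v[2,0])
        print("deck",len(P),m.round(4),"n",nn.round(4),"tilt",np.degrees(np.arccos(nn[2])).round(2),"dir",np.degrees(np.arctan2(nn[1],nn[0])).round(2),"sd",w[0]**.5)
    r=M["red"]&inb&(W[...,2]>.08)
    for b in blobs(r,8):
        P=W[b]; print("line",len(P),P.mean(0).round(4),rect(P[:,:2]))
E
```

```text
== top
blue 385 (array([882.5, 488.6]), array([51.3, 34.5]), -89.2) z [ 18.5  98.8 123.5]
  top [0.8794 0.4825 0.0962] (array([882.5, 488.6]), array([51.3, 34.5]), -89.2)
blue 104 (array([ 587.6, -313.9]), array([59.5, 16.8]), -27.6) z [12.7 41.6 48. ]
  top [ 0.5853 -0.3119  0.0433] (array([ 585.8, -312.5]), array([55.2, 13. ]), -23.9)
  plate (array([ 586.1, -313.4]), array([100.4,  62.8]), -23.9) 0.007221509466808659
blue 125 (array([ 439. , -310.8]), array([54.3, 15.5]), -2.3) z [14.9 40.8 48.9]
  top [ 0.439  -0.3111  0.0433] (array([ 438.9, -310.5]), array([53.3, 14.9]), -2.1)
  plate (array([ 440. , -309.9]), array([98.4, 62.3]), -1.9) 0.007603273645574875
green 2308 (array([454.8, -10.9]), array([151.4, 148.8]), -7.1) z [-3.   3.6 14.8]
yellow 1451 (array([814.5, 507.8]), array([184.2, 171.1]), -89.9) z [  0.   24.3 120. ]
yellow 2251 (array([529.5, 360.9]), array([152.6, 150.9]), -87.4) z [-3.   3.8 14.9]
deck 1643 [ 0.6326 -0.0096  0.1022] n [ 0.0122 -0.439   0.8984] tilt 26.05 dir -88.4 sd 0.0031444451826266972
== scene
blue 190 (array([882.3, 490. ]), array([51. , 34.7]),
[... 353 characters left out ...]
9102259
blue 189 (array([ 585.5, -313. ]), array([55.7, 16.3]), -27.5) z [13.1 44.  47.1]
  top [ 0.5871 -0.3145  0.0443] (array([ 585.5, -313.7]), array([55.9, 15.1]), -24.3)
  plate (array([ 584.4, -312.8]), array([102.8,  64.6]), -24.5) 0.008782855075162637
green 2415 (array([447.1,  -6.8]), array([167.7, 157.6]), -6.9) z [ 0.5  5.  15.9]
yellow 1492 (array([522.7, 360.3]), array([162.1, 156.6]), 2.0) z [ 0.5  4.9 15.8]
deck 2947 [ 0.6314 -0.0143  0.0994] n [ 0.0023 -0.4235  0.9059] tilt 25.06 dir -89.69 sd 0.006758012844709288
line 31 [0.6316 0.1178 0.1645] (array([630.1, 117.7]), array([85. ,  5.7]), -1.4)
line 38 [0.6323 0.0099 0.1118] (array([630.6,  10.2]), array([86.8,  5.2]), -1.3)
```

```bash
cat > go.py <<'E'
import sys
from cell import *
import numpy as np
from scipy.spatial.transform import Rotation as Rn
s=observe();R=Rn.from_euler("xyz",s["tool_rot"]).as_matrix();p=np.array(s["tool_pos"])
print("t",round(s["time"],2),"pos",p.round(4),"rot",np.round(s["tool_rot"],3),"open",round(s["opening"],4),"F",np.round(s["contact_force"],2),"grip",round(s["grip_force"],2))
yaw=np.arctan2(R[1,0],R[0,0])
a=list(map(float,sys.argv[1:]))
for i in range(0,len(a),4):
    d=R.T@(np.array(a[i:i+3])-p);tw=-((np.radians(a[i+3])-yaw+np.pi)%(2*np.pi)-np.pi)
    print("target",a[i:i+4],"shift",d.round(4),"twist",round(tw,3))
E
python3 go.py .439 -.3115 .16 -2.3 .439 -.3115 .016 -2.3
python3 - <<'E'
from h import *
c=dict(np.load("pics/top0.npz"));W=world(c);ok=c["range_z"]>0
for x in(.70,.74,.78):
  print(x,[round(float(W[ok&(abs(W[...,0]-x-.02)<.02)&(abs(W[...,1]-y)<.025)][:,2].max()),3) for y in np.arange(-.3,.41,.05)])
E
```

```text
t 0.1 pos [ 0.1645 -0.4982  0.2261] rot [-3.14  -0.     0.319] open 0.0918 F [0.59 0.1  0.17] grip 0.0
target [0.439, -0.3115, 0.16, -2.3] shift [ 0.3192 -0.0911  0.0663] twist 0.359
target [0.439, -0.3115, 0.016, -2.3] shift [ 0.3191 -0.0909  0.2103] twist 0.359
0.7 [0.011, 0.079, 0.083, 0.008, 0.008, 0.008, 0.008, 0.009, 0.001, 0.007, 0.009, 0.129, 0.175, 0.104, 0.125]
0.74 [0.009, 0.08, 0.08, 0.009, 0.008, 0.07, 0.067, 0.011, 0.009, 0.008, 0.009, 0.007, 0.123, 0.007, 0.13]
0.78 [0.007, 0.011, 0.009, 0.122, 0.122, 0.121, 0.122, 0.122, 0.01, 0.008, 0.008, 0.013, 0.009, 0.007, 0.127]
```

Call:
{"method": "step_arm", "body": {"plan": [[-1,0.05,-0.015,0,0.1],[-1,0.1,-0.03,0,0.2],[-1,0.15,-0.045,0,0.3],[-1,0.2,-0.06,0.01,0.359],[-1,0.25,-0.075,0.03,0.359],[-1,0.3,-0.085,0.05,0.359],[-1,0.319,-0.091,0.066,0.359],[-1,0.319,-0.091,0.066,0.359],[-1,0.319,-0.091,0.066,0.359]], "grip_force": 8}}

```text
time: 1.23
tool_pos: [0.4382, -0.3131, 0.1611]
tool_rot: [3.141, 0.0, -0.041]
contact_force: [-0.2, -0.5, -0.0]
opening: 0.0915
grip_force: 0.0
```

```bash
python3 go.py .439 -.3115 .016 -2.3
python3 - <<'E'
from cell import *
from h import *
from scipy.spatial.transform import Rotation as Rn
s=observe();c=read_camera("wrist");cv2.imwrite("pics/w1.png",c["img"][:,:,::-1])
T=np.array(c["T_tool_cam"]);P=cam_pts(c)@T[:3,:3].T+T[:3,3]
W=P@Rn.from_euler("xyz",s["tool_rot"]).as_matrix().T+np.array(s["tool_pos"])
for b in blobs(masks(c["img"])["blue"]&(c["range_z"]>0),100):
    p=W[b];t=p[p[:,2]>.038];print(len(p),p.mean(0).round(4),np.percentile(p[:,2],[50,95]))
    if len(t)>20:print(rect(t[:,:2]))
E
```

```text
t 1.23 pos [ 0.4382 -0.3131  0.1611] rot [ 3.141  0.    -0.041] open 0.0915 F [-0.2  -0.47 -0.  ] grip 0.0
target [0.439, -0.3115, 0.016, -2.3] shift [ 0.0007 -0.0017  0.1451] twist -0.001
1933 [ 0.5819 -0.3122  0.0411] [0.04307703 0.04449636]
(array([ 584.6, -312.2]), array([52.6, 15.8]), -24.0)
1245 [ 0.4414 -0.3105  0.0432] [0.04322672 0.04438204]
(array([ 440.5, -310.4]), array([54.8, 14.7]), -0.4)
```

The wrist view agrees with the fixed cameras: the rib is at (0.440, -0.311) with its top at 44 mm. Going down to grasp.

Call:
{"method": "step_arm", "body": {"plan": [[-1,0.001,-0.002,0.04,0],[-1,0.001,-0.002,0.08,0],[-1,0.001,-0.002,0.115,0],[-1,0.001,-0.002,0.135,0],[-1,0.001,-0.002,0.145,0],[-1,0.001,-0.002,0.145,0],[0.3,0.001,-0.002,0.145,0],[1,0.001,-0.002,0.145,0],[1,0.001,-0.002,0.145,0],[1,0.001,-0.002,0.145,0],[1,0.001,-0.002,0.145,0],[1,0.001,-0.002,0.145,0],[1,0.001,-0.002,0.145,0]], "grip_force": 10}}

```text
time: 2.9
tool_pos: [0.44, -0.3102, 0.0157]
tool_rot: [3.142, 0.0, -0.04]
contact_force: [-0.4, -0.1, -0.2]
opening: 0.0266
grip_force: 0.0
```

```bash
python3 go.py .439 -.3115 .25 -2.3 .631 .0495 .25 89.5 .631 .0495 .20 89.5
```

```text
t 2.9 pos [ 0.44   -0.3102  0.0157] rot [ 3.142  0.    -0.04 ] open 0.0266 F [-0.36 -0.09 -0.15] grip 0.0
target [0.439, -0.3115, 0.25, -2.3] shift [-0.001   0.0013 -0.2343] twist -0.0
target [0.631, 0.0495, 0.25, 89.5] shift [ 0.1763 -0.3671 -0.2343] twist -1.602
target [0.631, 0.0495, 0.2, 89.5] shift [ 0.1763 -0.3671 -0.1843] twist -1.602
```

Call:
{"method": "step_arm", "body": {"plan": [[1,0,0,0,0],[1,0,0,0,0],[1,0,0,0,0],[1,0,0,0,0],[1,0,0,-0.02,0],[1,0,0,-0.06,0],[1,0,0,-0.1,0],[1,0,0,-0.14,0],[1,0,0,-0.18,0],[1,0,0,-0.22,0],[1,0,0,-0.234,0]], "grip_force": 10}}

```text
time: 4.28
tool_pos: [0.4405, -0.3106, 0.2517]
tool_rot: [3.139, -0.003, -0.04]
contact_force: [0.3, 0.8, -2.6]
opening: 0.0161
grip_force: 10.0
```

```bash
python3 go.py .631 .0495 .25 89.5
```

```text
t 4.28 pos [ 0.4405 -0.3106  0.2517] rot [ 3.139e+00 -3.000e-03 -4.000e-02] open 0.0161 F [ 0.29  0.82 -2.55] grip 9.99
target [0.631, 0.0495, 0.25, 89.5] shift [ 0.1758 -0.3675  0.0013] twist -1.602
```

Call:
{"method": "step_arm", "body": {"plan": [[1,0.012,-0.03,0,-0.13],[1,0.027,-0.06,0,-0.27],[1,0.042,-0.09,0,-0.4],[1,0.057,-0.12,0,-0.54],[1,0.072,-0.15,0,-0.67],[1,0.087,-0.18,0,-0.8],[1,0.102,-0.21,0,-0.94],[1,0.117,-0.24,0,-1.07],[1,0.132,-0.27,0,-1.2],[1,0.145,-0.3,0,-1.34],[1,0.158,-0.33,0,-1.47],[1,0.17,-0.355,0,-1.57],[1,0.176,-0.3675,0.001,-1.602],[1,0.176,-0.3675,0.001,-1.602],[1,0.176,-0.3675,0.001,-1.602]]}}

```text
time: 6.15
tool_pos: [0.6303, 0.049, 0.2483]
tool_rot: [-3.141, 0.001, 1.56]
contact_force: [-0.6, -0.1, -2.5]
opening: 0.0157
grip_force: 10.0
```

```bash
python3 go.py .631 .0495 .19 89.5  .631 .0495 .148 89.5
python3 - <<'E'
from cell import *
from h import *
C=read_camera("scene");c=C;W=world(c);ok=c["range_z"]>0
cv2.imwrite("pics/s2.png",cv2.resize(c["img"][150:390,200:460,::-1],None,fx=2,fy=2))
M=masks(c["img"])
for b in blobs(M["blue"]&ok&(W[...,0]<.8)&(W[...,1]>-.2),15):
    p=W[b];print(p.mean(0).round(4),rect(p[:,:2]),p[:,2].max())
C=read_camera("top");W=world(C)
for b in blobs(masks(C["img"])["blue"]&(C["range_z"]>0)&(W[...,0]<.8)&(W[...,1]>-.2),10):
    p=W[b];print("top",p.mean(0).round(4),rect(p[:,:2]))
E
```

```text
t 6.15 pos [0.6303 0.049  0.2483] rot [-3.141e+00  1.000e-03  1.560e+00] open 0.0157 F [-0.58 -0.09 -2.45] grip 9.99
target [0.631, 0.0495, 0.19, 89.5] shift [0.0006 0.0008 0.0583] twist -0.002
target [0.631, 0.0495, 0.148, 89.5] shift [0.0006 0.0008 0.1003] twist -0.002
[0.632  0.0282 0.2674] (array([631.,  28.]), array([50.4, 21.5]), -58.9) 0.3218033802310113
```

Call:
{"method": "step_arm", "body": {"plan": [[1,0,0,0.03,0],[1,0,0,0.06,0],[1,0,0,0.072,0],[1,0,0,0.077,0],[1,0,0,0.08,0],[1,0,0,0.083,0],[1,0,0,0.086,0],[1,0,0,0.086,0]], "grip_force": 5}}

```text
time: 7.25
tool_pos: [0.6307, 0.0499, 0.1627]
tool_rot: [3.141, 0.0, 1.562]
contact_force: [-0.2, -1.5, -1.1]
opening: 0.0163
grip_force: 5.0
```

Call:
{"method": "step_arm", "body": {"plan": [[1,0,0,0.003,0],[1,0,0,0.006,0],[1,0,0,0.009,0],[1,0,0,0.009,0]]}}

```text
time: 7.75
tool_pos: [0.6304, 0.0501, 0.1532]
tool_rot: [-3.141, -0.0, 1.562]
contact_force: [-0.3, 0.7, -2.6]
opening: 0.0163
grip_force: 5.0
```

```bash
python3 go.py .631 .0495 .148 89.5
python3 - <<'E'
from cell import *
from h import *
c=read_camera("scene")
cv2.imwrite("pics/s3.png",cv2.resize(c["img"][200:360,260:440,::-1],None,fx=4,fy=3.7))
E
```

```text
t 7.75 pos [0.6304 0.0501 0.1532] rot [-3.141 -0.     1.562] open 0.0163 F [-0.27  0.67 -2.57] grip 5.0
target [0.631, 0.0495, 0.148, 89.5] shift [-0.0006  0.0006  0.0052] twist -0.0
```

View pics/s3.png

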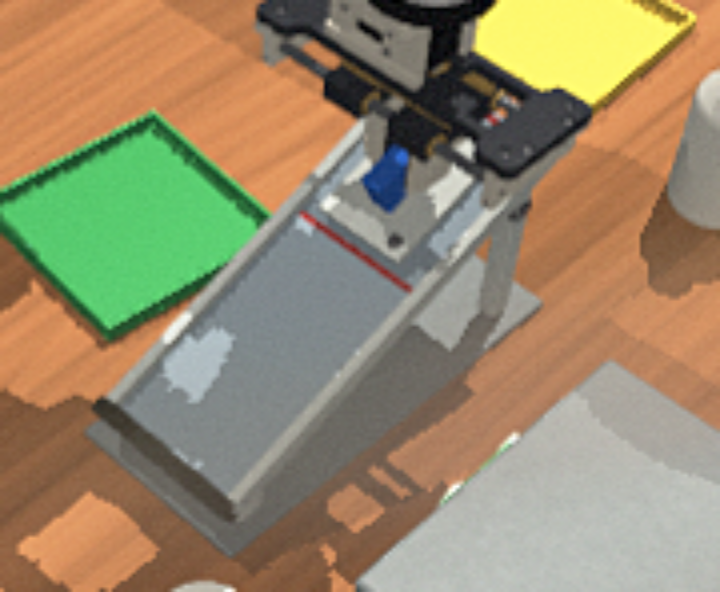

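The crop shows the plate pivoting in the grip, just above the lower red line at (355,250), and clear of both rails. I'll press the last millimetres.

Call:
{"method": "step_arm", "body": {"plan": [[1,0,0,0.002,0],[1,0,0,0.004,0],[1,0,0,0.005,0],[1,0,0,0.005,0]]}}

```text
time: 8.3
tool_pos: [0.6312, 0.0494, 0.1496]
tool_rot: [3.14, 0.001, 1.562]
contact_force: [-0.8, -3.2, 4.8]
opening: 0.0157
grip_force: 5.0
```

```bash
python3 go.py .631 .0495 .148 89.5
cat > deck.py <<'E'
# measured blue rib and white plate surface in the deck frame, from the scene camera
from cell import *
from h import *
from scipy.spatial.transform import Rotation as Rn
c=read_camera("scene");W=world(c);ok=c["range_z"]>0;a=np.radians(26)
D=np.array([[0,-np.cos(a),-np.sin(a)],[1,0,0],[0,-np.sin(a),np.cos(a)]])
Q=(W-np.array([.631,-.0125,.1]))@D.T*1000
M=masks(c["img"]);on=ok&(abs(Q[...,0])<160)&(abs(Q[...,1])<46)&(Q[...,2]>-10)
b=Q[on&M["blue"]&(Q[...,2]<60)];print("rib deck xyz median",np.median(b,0).round(1),"x",np.percentile(b[:,0],[2,98]).round(1),"z95",np.percentile(b[:,2],95).round(1))
cx=np.median(b[:,0]);w=on&(Q[...,2]>3.5)&(Q[...,2]<25)&M["white"]&(abs(Q[...,0]-cx)<62)&(abs(Q[...,1])<34);P=Q[w]
if len(P)>30:
    A=np.c_[P[:,:2],np.ones(len(P))];k=np.linalg.lstsq(A,P[:,2],rcond=None)[0]
    print("plate top n",len(P),"x",np.percentile(P[:,0],[1,99]).round(1),"z med",np.median(P[:,2]).round(1),"slopes",k[:2].round(3))
f=Q[on&(abs(Q[...,0]-60)<30)&(abs(Q[...,1])<35)];print("bare deck z",np.median(f[:,2]).round(1))
E
python3 deck.py
```

```text
t 8.3 pos [0.6312 0.0494 0.1496] rot [3.140e+00 1.000e-03 1.562e+00] open 0.0157 F [-0.82 -3.22  4.84] grip 5.0
target [0.631, 0.0495, 0.148, 89.5] shift [ 0.0001 -0.0002  0.0016] twist -0.0
rib deck xyz median [-66.1   2.9  42.7] x [-84.3 -54. ] z95 46.6
plate top n 440 x [-114.9   -7.3] z med 8.2 slopes [-0.013  0.001]
bare deck z 0.0
```

Call:
{"method": "step_arm", "body": {"plan": [[-0.4,0,0,0,0],[-0.4,0,0,0,0],[-0.4,0,0,0,0],[-0.4,0,0,0,0],[-0.4,0,0,0,0],[-0.4,0,0,0,0],[-0.4,0,0,-0.02,0],[-0.4,0,0,-0.05,0],[-0.4,0,0,-0.08,0],[-0.4,0,0,-0.08,0]]}}

```text
time: 9.6
tool_pos: [0.6319, 0.0499, 0.2314]
tool_rot: [3.136, 0.0, 1.562]
contact_force: [0.2, 0.2, -0.7]
opening: 0.0642
grip_force: 0.0
```

```bash
python3 go.py; python3 deck.py;python3 - <<'E'
from cell import *
from h import *
c=read_camera("scene")
cv2.imwrite("pics/s4.png",cv2.resize(c["img"][200:360,260:440,::-1],None,fx=3,fy=3))
E
```

```text
t 9.6 pos [0.6319 0.0499 0.2314] rot [3.136 0.    1.562] open 0.0642 F [ 0.22  0.16 -0.69] grip 0.0
rib deck xyz median [91.3 -0.2 44.3] x [ 68.1 118.4] z95 47.2
plate top n 775 x [ 44.1 143.3] z med 8.2 slopes [0.004 0.008]
bare deck z 7.6
```

View pics/s4.png

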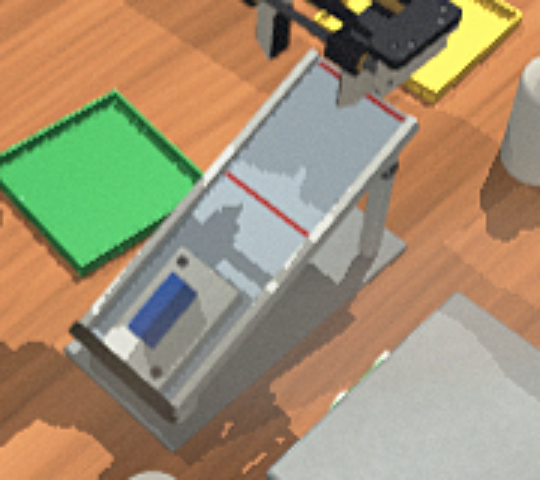

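The plate slid to the stop (rib at about (165,305) in the crop, deck x ≈ 93 mm), so it goes in the green tray. Picking it up.

```bash
python3 go.py .631 -.112 .15 89.5 .631 -.112 .072 89.5
```

```text
t 9.7 pos [0.6304 0.0499 0.2281] rot [-3.141  0.     1.562] open 0.0642 F [-0.26 -0.51 -0.85] grip 0.0
target [0.631, -0.112, 0.15, 89.5] shift [-0.1619  0.0021  0.0781] twist -0.0
target [0.631, -0.112, 0.072, 89.5] shift [-0.1619  0.0022  0.1561] twist -0.0
```

Call:
{"method": "step_arm", "body": {"plan": [[-0.4,-0.05,0,0,0],[-0.4,-0.1,0,0.01,0],[-0.4,-0.145,0.001,0.04,0],[-0.4,-0.162,0.001,0.08,0],[-0.4,-0.162,0.001,0.115,0],[-0.4,-0.162,0.001,0.14,0],[-0.4,-0.162,0.001,0.156,0],[-0.4,-0.162,0.001,0.156,0],[0.2,-0.162,0.001,0.156,0],[1,-0.162,0.001,0.156,0],[1,-0.162,0.001,0.156,0],[1,-0.162,0.001,0.156,0],[1,-0.162,0.001,0.156,0],[1,-0.162,0.001,0.156,0],[1,-0.162,0.001,0.156,0],[1,-0.162,0.001,0.156,0],[1,-0.162,0.001,0.156,0]], "grip_force": 10}}

```text
time: 11.82
tool_pos: [0.6303, -0.1121, 0.0729]
tool_rot: [3.141, 0.0, 1.562]
contact_force: [-0.4, 0.5, 2.5]
opening: 0.0159
grip_force: 10.0
```

```bash
python3 go.py .631 -.112 .2 89.5 .455 -.011 .2 83 .455 -.011 .06 83
```

```text
t 11.82 pos [ 0.6303 -0.1121  0.0729] rot [3.141 0.    1.562] open 0.0159 F [-0.43  0.45  2.51] grip 10.0
target [0.631, -0.112, 0.2, 89.5] shift [ 1.000e-04  7.000e-04 -1.271e-01] twist -0.0
target [0.455, -0.011, 0.2, 83.0] shift [ 0.0995 -0.1762 -0.1272] twist 0.113
target [0.455, -0.011, 0.06, 83.0] shift [ 0.0995 -0.1762  0.0128] twist 0.113
```

Call:
{"method": "step_arm", "body": {"plan": [[1,0,0,-0.02,0],[1,0,0,-0.05,0],[1,0,0,-0.09,0],[1,0,0,-0.127,0],[1,0.02,-0.035,-0.127,0.03],[1,0.04,-0.07,-0.127,0.06],[1,0.06,-0.105,-0.127,0.09],[1,0.08,-0.14,-0.127,0.113],[1,0.095,-0.168,-0.127,0.113],[1,0.0995,-0.176,-0.12,0.113],[1,0.0995,-0.176,-0.08,0.113],[1,0.0995,-0.176,-0.045,0.113],[1,0.0995,-0.176,-0.03,0.113],[1,0.0995,-0.176,-0.03,0.113]]}}

```text
time: 13.58
tool_pos: [0.4547, -0.0112, 0.1012]
tool_rot: [-3.139, 0.0, 1.449]
contact_force: [-0.0, -0.2, -2.0]
opening: 0.016
grip_force: 10.0
```

Call:
{"method": "step_arm", "body": {"plan": [[1,0,0,0.004,0],[1,0,0,0.008,0],[1,0,0,0.012,0],[1,0,0,0.015,0],[1,0,0,0.018,0],[1,0,0,0.021,0],[1,0,0,0.023,0],[1,0,0,0.023,0]], "grip_force": 5}}

```text
time: 14.58
tool_pos: [0.4551, -0.011, 0.0796]
tool_rot: [-3.141, 0.0, 1.449]
contact_force: [-0.0, -0.1, -1.8]
opening: 0.0161
grip_force: 5.0
```

```bash
python3 go.py .455 -.011 .019 83
```

```text
t 14.57 pos [ 0.4551 -0.011   0.0796] rot [-3.141  0.     1.449] open 0.0161 F [-0.   -0.12 -1.78] grip 5.0
target [0.455, -0.011, 0.019, 83.0] shift [-0.     -0.      0.0606] twist 0.0
```

Call:
{"method": "step_arm", "body": {"plan": [[1,0,0,0.02,0],[1,0,0,0.035,0],[1,0,0,0.041,0],[1,0,0,0.045,0],[1,0,0,0.049,0],[1,0,0,0.052,0],[1,0,0,0.055,0],[1,0,0,0.057,0],[1,0,0,0.057,0]], "grip_force": 5}}

```text
time: 15.7
tool_pos: [0.455, -0.011, 0.0225]
tool_rot: [-3.141, 0.0, 1.449]
contact_force: [0.6, 0.1, -1.6]
opening: 0.0155
grip_force: 5.0
```

Call:
{"method": "step_arm", "body": {"plan": [[1,0,0,0.002,0],[1,0,0,0.003,0],[1,0,0,0.003,0]]}}

```text
time: 16.08
tool_pos: [0.4552, -0.0111, 0.0201]
tool_rot: [3.141, 0.0, 1.449]
contact_force: [-1.9, 0.5, 5.0]
opening: 0.0163
grip_force: 5.0
```

Call:
{"method": "step_arm", "body": {"plan": [[-0.4,0,0,0,0],[-0.4,0,0,0,0],[-0.4,0,0,0,0],[-0.4,0,0,0,0],[-0.4,0,0,0,0],[-0.4,0,0,0,0],[-0.4,0,0,-0.03,0],[-0.4,0,0,-0.08,0],[-0.4,0,0,-0.13,0],[-0.4,0,0,-0.18,0],[-0.4,0,0,-0.18,0]]}}

```text
time: 17.45
tool_pos: [0.4572, -0.0114, 0.2033]
tool_rot: [3.133, 0.001, 1.449]
contact_force: [-0.4, -0.7, -0.5]
opening: 0.0643
grip_force: 0.0
```

```bash
python3 go.py .586 -.313 .2 -24 .586 -.313 .0165 -24
python3 - <<'E'
from cell import *
from h import *
from scipy.spatial.transform import Rotation as Rn
s=observe();c=read_camera("wrist");T=np.array(c["T_tool_cam"]);P=cam_pts(c)@T[:3,:3].T+T[:3,3]
W=P@Rn.from_euler("xyz",s["tool_rot"]).as_matrix().T+np.array(s["tool_pos"])
m=(c["range_z"]>0)&(np.linalg.norm(W[...,:2]-[.455,-.011],axis=-1)<.09)
mm=m&masks(c["img"])["blue"];print(mm.sum(),np.median(W[mm],0).round(4),np.percentile(W[mm][:,2],95))
w=m&masks(c["img"])["white"]&(W[...,2]>.006)&(W[...,2]<.03);P=W[w]
k=np.linalg.lstsq(np.c_[P[:,:2],np.ones(len(P))],P[:,2],rcond=None)[0];print(len(P),rect(P[:,:2]),np.median(P[:,2]),k.round(3))
E
```

```text
t 17.45 pos [ 0.4572 -0.0114  0.2033] rot [3.133e+00 1.000e-03 1.449e+00] open 0.0643 F [-0.37 -0.71 -0.54] grip 0.0
target [0.586, -0.313, 0.2, -24.0] shift [-0.2837  0.1645  0.0049] twist 1.868
target [0.586, -0.313, 0.0165, -24.0] shift [-0.2836  0.163   0.1884] twist 1.868
1065 [ 0.4568 -0.0063  0.0471] 0.04835382985735402
5210 (array([456.3,  -9.3]), array([99.2, 64. ]), 82.9) 0.0112714600822975 [0.    0.001 0.011]
```

The first plate lies flat in the green tray, centred within 2 mm. Now the second plate.

Call:
{"method": "step_arm", "body": {"plan": [[-0.4,-0.025,0.015,0,0.15],[-0.4,-0.05,0.03,0,0.3],[-0.4,-0.075,0.045,0,0.45],[-0.4,-0.1,0.06,0,0.6],[-0.4,-0.125,0.073,0,0.75],[-0.4,-0.15,0.088,0,0.9],[-0.4,-0.175,0.102,0,1.05],[-0.4,-0.2,0.117,0,1.2],[-0.4,-0.225,0.13,0,1.35],[-0.4,-0.25,0.145,0,1.5],[-0.4,-0.27,0.155,0,1.65],[-0.4,-0.2835,0.164,0.004,1.8],[-0.4,-0.2835,0.164,0.03,1.868],[-0.4,-0.2835,0.164,0.06,1.868],[-0.4,-0.2835,0.164,0.06,1.868]], "grip_force": 10}}

```text
time: 19.38
tool_pos: [0.5813, -0.311, 0.135]
tool_rot: [-3.14, 0.009, -0.419]
contact_force: [0.1, 0.7, -0.0]
opening: 0.0647
grip_force: 0.0
```

```bash
python3 - <<'E'
from cell import *
from h import *
from scipy.spatial.transform import Rotation as Rn
s=observe();c=read_camera("wrist");T=np.array(c["T_tool_cam"]);P=cam_pts(c)@T[:3,:3].T+T[:3,3]
W=P@Rn.from_euler("xyz",s["tool_rot"]).as_matrix().T+np.array(s["tool_pos"])
m=(c["range_z"]>0)&(np.linalg.norm(W[...,:2]-[.586,-.313],axis=-1)<.09)
mm=m&masks(c["img"])["blue"]&(W[...,2]>.038);print(mm.sum(),rect(W[mm][:,:2]),np.percentile(W[mm][:,2],95))
w=m&masks(c["img"])["white"]&(W[...,2]>.004)&(W[...,2]<.02);P=W[w];print(len(P),rect(P[:,:2]),np.median(P[:,2]))
E
python3 go.py .586 -.313 .0165 -24
```

```text
1450 (array([ 586.8, -312.8]), array([53.9, 14.6]), -24.4) 0.04429038238949791
7675 (array([ 586.7, -312.7]), array([100.4,  64.1]), -24.1) 0.007290069963212159
t 19.43 pos [ 0.5824 -0.3117  0.1374] rot [-3.141  0.005 -0.419] open 0.0641 F [0.29 0.71 0.69] grip 0.0
target [0.586, -0.313, 0.0165, -24.0] shift [ 4.400e-03 -1.000e-04  1.209e-01] twist -0.0
```

Call:
{"method": "step_arm", "body": {"plan": [[-0.4,0.0025,0.001,0.04,0],[-0.4,0.0025,0.001,0.08,0],[-0.4,0.0025,0.001,0.108,0],[-0.4,0.0025,0.001,0.12,0],[-0.4,0.0025,0.001,0.1235,0],[-0.4,0.0025,0.001,0.1235,0],[0.2,0.0025,0.001,0.1235,0],[1,0.0025,0.001,0.1235,0],[1,0.0025,0.001,0.1235,0],[1,0.0025,0.001,0.1235,0],[1,0.0025,0.001,0.1235,0],[1,0.0025,0.001,0.1235,0],[1,0.0025,0.001,0.1235,0],[1,0.0025,0.001,0.1235,0],[1,0.0025,0.001,0.1235,0]], "grip_force": 10}}

```text
time: 21.3
tool_pos: [0.5853, -0.3142, 0.0162]
tool_rot: [-3.142, 0.0, -0.419]
contact_force: [0.9, 1.5, 0.8]
opening: 0.0162
grip_force: 10.0
```

```bash
python3 go.py .631 .0495 .25 89.5
```

```text
t 21.3 pos [ 0.5853 -0.3142  0.0162] rot [-3.142  0.    -0.419] open 0.0162 F [0.87 1.5  0.77] grip 10.0
target [0.631, 0.0495, 0.25, 89.5] shift [-0.1063 -0.3508 -0.2337] twist -1.981
```

Call:
{"method": "step_arm", "body": {"plan": [[1,0,0,-0.02,0],[1,0,0,-0.06,0],[1,0,0,-0.1,0],[1,0,0,-0.14,0],[1,0,0,-0.18,0],[1,0,0,-0.22,-0.1],[1,-0.008,-0.025,-0.234,-0.25],[1,-0.017,-0.055,-0.234,-0.4],[1,-0.026,-0.085,-0.234,-0.55],[1,-0.035,-0.115,-0.234,-0.7],[1,-0.044,-0.145,-0.234,-0.85],[1,-0.053,-0.175,-0.234,-1.0],[1,-0.062,-0.205,-0.234,-1.15],[1,-0.071,-0.235,-0.234,-1.3],[1,-0.08,-0.265,-0.234,-1.45],[1,-0.089,-0.295,-0.234,-1.6],[1,-0.098,-0.325,-0.234,-1.75],[1,-0.106,-0.351,-0.234,-1.9],[1,-0.106,-0.351,-0.234,-1.981],[1,-0.106,-0.351,-0.234,-1.981]]}}

```text
time: 23.8
tool_pos: [0.6312, 0.0497, 0.2512]
tool_rot: [3.141, 0.0, 1.562]
contact_force: [-0.1, -0.6, -1.7]
opening: 0.0162
grip_force: 10.0
```

Call:
{"method": "step_arm", "body": {"plan": [[1,0,0,0.03,0],[1,0,0,0.06,0],[1,0,0,0.072,0],[1,0,0,0.078,0],[1,0,0,0.078,0],[1,0,0,0.078,0]], "grip_force": 5}}

```text
time: 24.55
tool_pos: [0.6319, 0.0494, 0.1734]
tool_rot: [3.14, 0.0, 1.562]
contact_force: [0.3, 0.7, -2.0]
opening: 0.0157
grip_force: 5.0
```

```bash
python3 go.py .631 .0495 .149 89.5
```

```text
t 24.55 pos [0.6319 0.0494 0.1734] rot [3.14  0.    1.562] open 0.0157 F [ 0.35  0.67 -2.02] grip 5.0
target [0.631, 0.0495, 0.149, 89.5] shift [ 0.0001 -0.0009  0.0244] twist -0.001
```

Call:
{"method": "step_arm", "body": {"plan": [[1,0,0,0.003,0],[1,-0.002,-0.001,0.0065,0],[1,-0.0035,-0.001,0.0095,0],[1,-0.005,-0.001,0.0125,0],[1,-0.0065,-0.001,0.016,0],[1,-0.0075,-0.001,0.019,0],[1,-0.0085,-0.001,0.022,0],[1,-0.009,-0.001,0.0245,0],[1,-0.009,-0.001,0.0245,0]]}}

```text
time: 25.68
tool_pos: [0.6301, 0.0405, 0.1473]
tool_rot: [-3.141, 0.0, 1.562]
contact_force: [0.2, -0.5, -2.4]
opening: 0.0163
grip_force: 5.0
```

```bash
python3 go.py .631 .04 .145 89.5; python3 deck.py
```

```text
t 25.68 pos [0.6301 0.0405 0.1473] rot [-3.141  0.     1.562] open 0.0163 F [ 0.16 -0.46 -2.44] grip 5.0
target [0.631, 0.04, 0.145, 89.5] shift [-0.0004  0.0009  0.0023] twist -0.0
rib deck xyz median [-57.7   2.   43.9] x [-75.4 -46.7] z95 47.9
plate top n 428 x [-105.8   -7. ] z med 9.7 slopes [-0.002 -0.005]
bare deck z 0.3
```

Call:
{"method": "step_arm", "body": {"plan": [[1,0,0,0.001,0],[1,0,0,0.0025,0],[1,0,0,0.0025,0],[1,0,0,0.0025,0]]}}

```text
time: 26.22
tool_pos: [0.6302, 0.0404, 0.1459]
tool_rot: [3.141, 0.0, 1.562]
contact_force: [-3.5, -0.5, 5.1]
opening: 0.0158
grip_force: 5.0
```

```bash
python3 go.py; python3 deck.py
```

```text
t 26.23 pos [0.6302 0.0404 0.1459] rot [3.141 0.    1.562] open 0.0158 F [-3.46 -0.55  5.14] grip 5.0
rib deck xyz median [-57.3   1.7  43.5] x [-74.3 -46.2] z95 47.0
plate top n 434 x [-104.6   -6. ] z med 8.4 slopes [-0.025 -0.001]
bare deck z 0.3
```

Call:
{"method": "step_arm", "body": {"plan": [[-0.4,0,0,0,0],[-0.4,0,0,0,0],[-0.4,0,0,0,0],[-0.4,0,0,0,0],[-0.4,0,0,0,0],[-0.4,0,0,0,0],[-0.4,0,0,-0.02,0],[-0.4,0,0,-0.05,0],[-0.4,0,0,-0.08,0],[-0.4,0,0,-0.08,0],[-0.4,0,0,-0.08,0]]}}

```text
time: 27.65
tool_pos: [0.6298, 0.0405, 0.2242]
tool_rot: [-3.14, 0.0, 1.562]
contact_force: [0.2, 0.7, 0.0]
opening: 0.0642
grip_force: 0.0
```

```bash
python3 go.py; python3 deck.py;python3 - <<'E'
from cell import *
from h import *
c=read_camera("scene")
cv2.imwrite("pics/s5.png",cv2.resize(c["img"][200:360,260:440,::-1],None,fx=3,fy=3))
E
```

```text
t 27.65 pos [0.6298 0.0405 0.2242] rot [-3.14   0.     1.562] open 0.0642 F [0.24 0.66 0.02] grip 0.0
rib deck xyz median [-72.9   4.7  42.1] x [-99.2 -46.7] z95 46.5
plate top n 678 x [-123.4  -24.2] z med 8.4 slopes [-0.003  0.009]
bare deck z 0.3
```

View pics/s5.png

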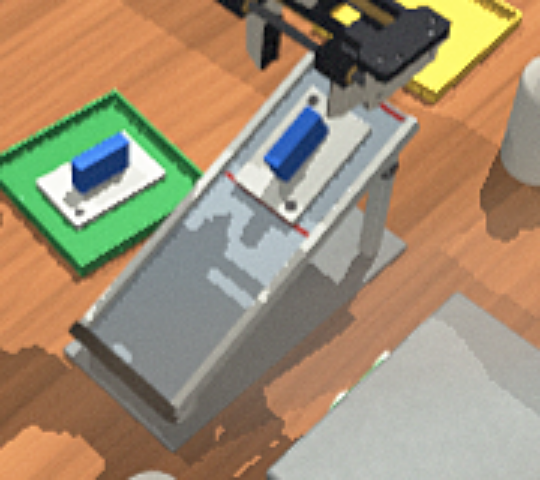

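The second plate stays put above the lower red line (rib at (297,145) in the crop, deck x ≈ -74 mm), so it goes in the yellow tray.

Call:
{"method": "step_arm", "body": {"plan": [[-0.4,0,0,0.04,0],[-0.4,0,0,0.07,0],[-0.4,0,0,0.079,0],[-0.4,0,0,0.079,0],[0.2,0,0,0.079,0],[1,0,0,0.079,0],[1,0,0,0.079,0],[1,0,0,0.079,0],[1,0,0,0.079,0],[1,0,0,0.079,0],[1,0,0,0.079,0],[1,0,0,0.079,0],[1,0,0,0.079,0],[1,0,0,0.06,0],[1,0,0,0.03,0],[1,0,0,0,0],[1,0,0,-0.03,0],[1,0,0,-0.05,0],[1,0,0,-0.05,0]], "grip_force": 10}}

```text
time: 30.12
tool_pos: [0.6308, 0.0405, 0.2763]
tool_rot: [3.139, 0.0, 1.562]
contact_force: [-0.6, -0.4, -1.9]
opening: 0.0159
grip_force: 10.0
```

```bash
python3 go.py .5295 .361 .275 92.5 .5295 .361 .045 92.5
```

```text
t 30.12 pos [0.6308 0.0405 0.2763] rot [3.139 0.    1.562] open 0.0159 F [-0.57 -0.44 -1.86] grip 10.0
target [0.5295, 0.361, 0.275, 92.5] shift [ 0.3196 -0.1041  0.001 ] twist -0.053
target [0.5295, 0.361, 0.045, 92.5] shift [ 0.3196 -0.1048  0.231 ] twist -0.053
```

Call:
{"method": "step_arm", "body": {"plan": [[1,0.03,-0.015,0,0],[1,0.065,-0.03,0,-0.02],[1,0.1,-0.045,0,-0.04],[1,0.135,-0.06,0,-0.053],[1,0.17,-0.075,0,-0.053],[1,0.205,-0.09,0,-0.053],[1,0.24,-0.104,0,-0.053],[1,0.275,-0.104,0,-0.053],[1,0.305,-0.104,0,-0.053],[1,0.3195,-0.104,0.01,-0.053],[1,0.3195,-0.104,0.05,-0.053],[1,0.3195,-0.104,0.09,-0.053],[1,0.3195,-0.104,0.13,-0.053],[1,0.3195,-0.104,0.17,-0.053],[1,0.3195,-0.104,0.2,-0.053],[1,0.3195,-0.104,0.22,-0.053],[1,0.3195,-0.104,0.23,-0.053],[1,0.3195,-0.104,0.23,-0.053]]}}

```text
time: 32.38
tool_pos: [0.5286, 0.3602, 0.0441]
tool_rot: [-3.14, 0.001, 1.614]
contact_force: [0.2, 0.4, -2.2]
opening: 0.0163
grip_force: 10.0
```

Call:
{"method": "step_arm", "body": {"plan": [[1,0,0,0.004,0],[1,0,0,0.008,0],[1,0,0,0.012,0],[1,0,0,0.015,0],[1,0,0,0.018,0],[1,0,0,0.021,0],[1,0,0,0.023,0],[1,0,0,0.023,0]], "grip_force": 5}}

```text
time: 33.38
tool_pos: [0.5286, 0.3599, 0.0212]
tool_rot: [-3.14, 0.002, 1.615]
contact_force: [0.7, 0.2, -1.9]
opening: 0.0161
grip_force: 5.0
```

Call:
{"method": "step_arm", "body": {"plan": [[1,0,0,0.001,0],[1,0,0,0.0025,0],[1,0,0,0.0025,0]]}}

```text
time: 33.75
tool_pos: [0.5289, 0.3606, 0.0193]
tool_rot: [-3.141, 0.001, 1.615]
contact_force: [0.2, 0.3, -1.1]
opening: 0.016
grip_force: 5.0
```

Call:
{"method": "step_arm", "body": {"plan": [[1,0,0,0.001,0],[1,0,0,0.002,0],[1,0,0,0.002,0]]}}

```text
time: 34.12
tool_pos: [0.5292, 0.361, 0.0179]
tool_rot: [3.141, -0.0, 1.615]
contact_force: [-1.1, 1.2, 1.8]
opening: 0.0162
grip_force: 5.0
```

Pressed to the floor; releasing and checking.

Call:
{"method": "step_arm", "body": {"plan": [[-0.4,0,0,0,0],[-0.4,0,0,0,0],[-0.4,0,0,0,0],[-0.4,0,0,0,0],[-0.4,0,0,0,0],[-0.4,0,0,0,0],[-0.4,0,0,-0.03,0],[-0.4,0,0,-0.08,0],[-0.4,0,0,-0.13,0],[-0.4,0,0,-0.18,0],[-0.4,0,0,-0.18,0],[-0.4,0,0,-0.18,0],[-0.4,0,0,-0.18,0]]}}

```text
time: 35.75
tool_pos: [0.5284, 0.3605, 0.1958]
tool_rot: [-3.139, 0.001, 1.615]
contact_force: [-0.7, 0.7, 0.6]
opening: 0.0641
grip_force: 0.0
```

```bash
python3 - <<'E'
from cell import *
from h import *
from scipy.spatial.transform import Rotation as Rn
s=observe();c=read_camera("wrist");T=np.array(c["T_tool_cam"]);P=cam_pts(c)@T[:3,:3].T+T[:3,3]
W=P@Rn.from_euler("xyz",s["tool_rot"]).as_matrix().T+np.array(s["tool_pos"])
m=(c["range_z"]>0)&(np.linalg.norm(W[...,:2]-[.5295,.361],axis=-1)<.075)
w=m&masks(c["img"])["white"]&(W[...,2]>.005)&(W[...,2]<.03);P=W[w]
k=np.linalg.lstsq(np.c_[P[:,:2],np.ones(len(P))],P[:,2],rcond=None)[0];print(len(P),rect(P[:,:2]),np.median(P[:,2]),k.round(3))
c=read_camera("scene");cv2.imwrite("pics/s6.png",c["img"][:,:,::-1])
E
```

```text
5457 (array([529.5, 372.5]), array([99.6, 63.4]), -87.5) 0.01129211193264995 [0.001 0.001 0.011]
```

View pics/s6.png

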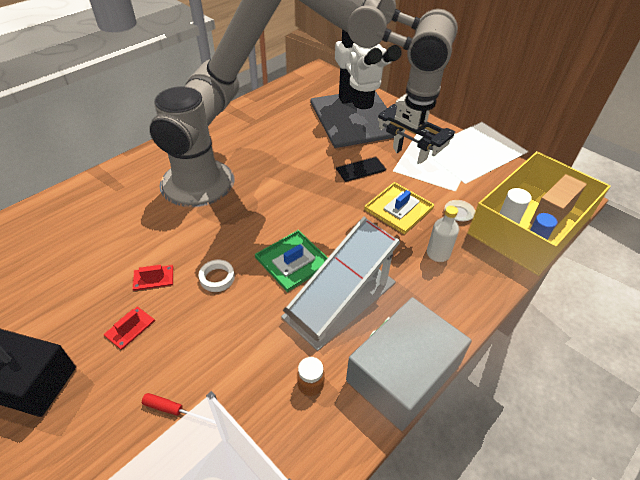

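The picture shows one plate flat in the green tray at (292,257) and the other flat in the yellow tray at (402,204), 12 mm off its centre. The other things are where they were and the gripper is clear.

```bash
python3 -c "
from cell import *
print(hand_in())"
```

```text
the job is handed in; nothing more can be done
None
```

I tested both plates and handed the job in: the one that slid lies flat in the green tray, the one that stuck lies flat in the yellow tray, and the other things on the bench look unmoved.

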